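# Clip the hair claw onto the rack and push the slider home

## Robot

A 6-joint arm with a two-finger parallel gripper is mounted at the origin on the work surface. World frame = base frame: x ahead of the robot, y to its left, z up, the work surface at z = 0. Lengths are in m, angles in rad, forces in N, time in s.
With the tool pointing down it reaches from about 0.375 to 0.975 m from the base axis. Payload 3.8 kg.
Tool frame: the origin (TCP) lies midway between the tips of the shut fingers; the grasp point (between the pads) lies 19 mm behind it; z points along the fingers, y is the line along which they close (so a half turn about z gives the same grasp; the last joint's range is limited). The gripper opens to 85 mm and grips with 20 to 120 N. Pads are 22 mm wide; open, the fingers measure 114 mm over their backs; the gripper's body (76 mm by 85 mm) begins 54 mm behind the grasp point. The pads swing forward as they close: fully open they stand 13 mm farther back than shut.
Start: joints at [1.229, 0.264, 1.604, -0, 1.274, -0.037], TCP at [0.203, 0.644, 0.231] pointing down, gripper open.
Joint ranges: [-2.63, 2.63], [-0.94, 2.18], [0.31, 2.57], [-1.31, 4.45], [0, 2.66], [-2.55, 2.55]. Speed limits (rad/s): [2.57, 2.57, 3.14, 3.14, 3.14, 3.14].

## Interface

Orientations are given as [roll, pitch, yaw] about the fixed x, y, z axes, in that order (R = Rz(yaw) Ry(pitch) Rx(roll)).
In Python, from bench import * gives the robot as it stands.
- The arm moves only by the shell command python3 -m creep 'ROWS' [OPENING] [FORCE]. ROWS is JSON, a list of rows, each an object of numbers: "x", "y", "z": the shift along the tool's x, y, z in mm; "spin": the turn about the tool's z in rad. In form: [{"x": .., "y": .., "z": .., "spin": ..}, ...]. A call has exactly 5 rows; each row is the pose to reach, as a shift and turn from the pose commanded when the call began, along the tool's axes at that moment; what a row does not reach only later rows make up. A row lasts 1/12 s, in which the tool goes at most 41.7 mm and 7.16 degrees, less where a joint would pass 70% of its speed; a pose out of reach is approached as far as the arm can. A call with a gripper value outside its range is refused whole. OPENING is the opening, from -1 (shut) to 1 (fully open), set as the call begins (- or left out, the last holds). The fingers move at their own pace and stop on an object; FORCE is the grip in N (left out, the last holds). Time passes only in rows, so rows that repeat a pose let the fingers close, or fill a call up. It gives the time, the measured TCP pose, the force, the opening and the grip force at its end, in the units of the state.
- sense(): the state, without advancing time (a new reading comes with each control period).
- snapshot(name): name is "scene" or "side" or "wrist"; returns (picture, depth): 480x640x3 uint8, red, green, blue; 480x640 float32, m along the optical axis (not along the pixel's ray), 0 where there is no reading.
- get_calibration(name): a dict with "camera_matrix" (3x3 intrinsics, pixels), "dist" ([k1, k2, p1, p2, k3] as OpenCV has them; the pictures are not rectified), "rvec" (rotation vector, rad) and "tvec" (3), from world to camera coordinates, as OpenCV has them; the wrist camera has in their place "tool_from_camera" (4x4, takes a point from camera to tool coordinates, whose origin is the TCP and whose axes are the flange's). Camera axes: x right, y down, z forward; pixel columns grow to the right and rows downward; lengths in m; the calibration is good to about 2 mm. A picture is of the moment at which its call begins: read the wrist's pose just before it. get_calibration takes no time and is no camera call.
- finish_job(): hands the job in; it is judged then, once.
The state is a dict: "clock": time; "joint_positions": joint angles; "dq": joint speeds; "tau": joint torques, N m; "tcp_pos": TCP position; "tcp_rot": TCP orientation; "force": force on the tool from outside, world axes, zero at the start; "ft_torque": the same for the moment, N m; "grip_width": finger opening in m; "grasp_force": force on a finger pad.
Only numpy, scipy, OpenCV 4.12 (cv2) and the standard library are available. Lean on these libraries where they do the work, as an engineer would, in place of code of your own. Each camera call takes 0.05 s, during which the arm holds its last target. There are 200 camera calls.

## Task

Take the amber hair claw clip out of its little wooden stand by squeezing its two finger grips so that the jaws open, and bring it, jaws open, down over the white upright rail of the clip rack until it is fully home on the rail's top edge. Slide it along so that the blue slider is pushed fully home against the end block, then let go so that the clip grips the rail there on its own, still fully home on the rail, with the end of its bar touching the slider. Be gentle with the rack, and leave the other things on the desk where they are.

Things in the scene. Friction and masses are not known exactly. Their poses are not given: they have to be found in the camera images.
- clip: Amber claw clip, about 70 g, standing jaws-down in its stand. Origin: middle of the underside (the throat) of its brown hinge bar; x along the bar, y across (grips and jaws move along y), z up. Bar 90 (x) x 12 x 12 mm: ends at x = +-45, z 0 to 12. Squeezed, it may slide a few mm up or down in the fingers.
- clip_grips (a point): midway between the clip's two finger grips, 40 mm above its origin. Each is a round rib 44 mm long along x, 8 mm thick, at y = +-26 shut (60 mm over the outsides). Squeezed fully: 29 mm over the outsides and 7 mm higher. The spring takes about 8 N on each grip to begin opening, 11 N fully open (a hard stop). Ease up with the grips as they close, down as they part.
- clip_teeth (a point): midway between the tooth tips, 35 mm below the clip's origin. Four teeth a side; tips 4 mm apart shut, 34 mm apart fully open; at their widest the teeth span 36 mm shut, 50 mm open.
- jaw_left (a joint): opening angle of the jaw on the clip's +y side, rad: 0 shut, 0.40 fully open, about 0.07 when gripping the 10 mm rail. The other jaw mirrors it.
- stand: Small wooden stand, base 110 x 70 x 10 mm, fixed to the desk, origin under its centre. Two posts at x = +-37 mm (8 mm thick, 30 mm wide, 69 mm high) with notches 16 mm wide and 9 mm deep, in whose bottoms (z = 60 mm) the clip's bar rests along the stand's x; the clip lifts straight up out of it.
- rack: Clip rack, fixed to the desk: wooden base 250 (x) x 100 x 20 mm, origin under its centre. A white upright rail 10 mm thick runs along the rack's x axis at y = 0 from x = -120 to +95 mm, its top edge at z = 75 mm. A wooden end block 100 mm high stands at x = 103 to 121 mm. The rack should not be pushed with more than about 20 N.
- rail_end (a point): middle of the rail's top edge at its free end (rack x = -120, z = 75 mm)
- slider_face (a point): middle of the face of the blue slider (15 mm long in x, 26 mm wide, 20 mm high, z = 78 to 98 mm, riding on the rail); the face looks to the rack's -x, at rack x = 68 mm plus the slider's joint value
- slider (a joint): place of the slider along the rack's +x, m: 0.020 is fully home, its back against the end block; it starts at 0 to 0.008. It moves stiffly (about 1.5 N), stays where it is left, and stops dead when home.
- mug: orange mug, 80 mm across, 90 mm high, a bystander; origin under its centre
- lotion: white lotion bottle, 60 mm across, 150 mm high, a bystander; origin under its centre
- mouthwash: green bottle, 56 mm across, 160 mm high, a bystander; origin under its centre
- tumbler: clear tumbler, 72 mm across, 100 mm high, a bystander; origin under its centre
- cream: pink cream jar, 54 mm across, 36 mm high, a bystander; origin under its centre
- cotton: clear jar with a yellow lid, 70 mm across, 90 mm high, a bystander; origin under its centre
- comb: purple comb lying flat, 160 x 36 x 6 mm, a bystander; origin under its centre
There are look-alikes about, which are no part of the job. Of the things shaped like the stand, the wooden one is meant. Leave any turquoise look-alike of the clip alone.

How it is judged:
On the way, in this order (a step that is already met when the one before it is completed fails the run):
1. the clip is lifted clear of its stand with its jaws squeezed open (z of clip in the frame of stand above 0.08 m and value of joint jaw_left above 0.2 rad), for 0.1 s.
2. with its jaws open around the rail, the clip's bar is home on the rail's top edge (value of joint jaw_left above 0.2 rad and y of clip in the frame of rack between -0.006 and 0.006 m and x of clip in the frame of rack above -0.12 m and z of clip in the frame of rack between 0.072 and 0.0775 m and angle between clip's own z axis and vertical below 0.12 rad and angle between the x axis of clip and the x axis of rack, either way round below 0.12 rad), for 0.1 s.
At the end, for the whole second after the job is handed in: released and at rest, the clip grips the rail by its own spring (jaw 0.03 to 0.12 rad), upright and along it within 0.12 rad, centred within 6 mm, its bar within 2.5 mm of the rail top, the slider within 2 mm of home and the bar end within about 2.5 mm of it (y of clip in the frame of rack between -0.006 and 0.006 m and x of clip in the frame of rack above -0.12 m and z of clip in the frame of rack between 0.072 and 0.0775 m and angle between clip's own z axis and vertical below 0.12 rad and angle between the x axis of clip and the x axis of rack, either way round below 0.12 rad and value of joint jaw_left between 0.03 and 0.12 rad and value of joint slider above 0.018 m and distance between clip and slider_face below 0.0493 m and linear speed of clip below 0.01 m/s); the robot touches nothing.
It fails at once if the open clip or the robot bears on the rack with more than 25 N, or the closing clip with more than 45 N ((value of joint jaw_left above 0.2 rad and contact force between clip and rack above 25 N) or contact force between clip and rack above 45 N or contact force between any of the arm, the fingers and rack above 25 N).
It fails at once if another thing on the desk is moved more than 15 mm (distance of any of mug, lotion, mouthwash, tumbler, cream, cotton, comb from where it was at the start of the episode above 0.015 m).
It also fails if it takes over 72 s, if anything falls off the work surface, if the arm or the gripper's body presses on something with over 40 N, if the wrist force passes 120 N, or if a joint passes its speed limit or range.

## Working session

There is one attempt and no reset: what is moved stays moved. The work goes in short steps, Python scripts to look and compute and a shell command to move; the robot and the scene stay as the last step left them, time stands still between calls to the robot, and variables do not carry over. Pictures are saved under pics/ and viewed, at most 10 in all, crops included, and the job is handed in when it is done.

```bash
ls; mkdir -p pics; cat > h.py <<'E'
from bench import *
import numpy as np, cv2
def save(n,im): cv2.imwrite(f'pics/{n}.png',im[:,:,::-1])
def cloud(name,depth,st=None):
    c=get_calibration(name);K=np.array(c["camera_matrix"]);D=np.array(c["dist"])
    v,u=np.mgrid[0:480,0:640]
    n=cv2.undistortPoints(np.stack([u,v],-1).reshape(-1,1,2).astype(np.float64),K,D).reshape(480,640,2)
    P=np.dstack([n*depth[...,None],depth])
    if 'rvec' in c:
        R=cv2.Rodrigues(np.array(c['rvec'],float))[0];t=np.array(c['tvec'],float).ravel()
        return (P-t)@R
    T=np.array(c['tool_from_camera']);P=P@T[:3,:3].T+T[:3,3]
    from scipy.spatial.transform import Rotation as Ro
    return P@Ro.from_euler('xyz',st['tcp_rot']).as_matrix().T+np.array(st['tcp_pos'])
E
python3 - <<'E'
from h import *
s=sense();print(s)
for n in("scene","side","wrist"):
    p,d=snapshot(n);save(n+'0',p);np.savez(f'pics/{n}0.npz',p=p,d=d)
a=cv2.imread('pics/scene0.png');b=cv2.imread('pics/side0.png');
E
```

```text
pics
{'clock': 0.0, 'joint_positions': array([ 1.22907998e+00,  2.64789316e-01,  1.60536521e+00,  4.18977021e-05,
        1.27368785e+00, -3.68933260e-02]), 'dq': array([ 1.26070044e-03,  2.70012198e-03, -4.90034786e-05, -2.25374748e-04,
       -1.15755814e-03, -8.36184344e-04]), 'tau': array([ 1.68012695e-03, -5.15096748e+01, -3.67320836e+01,  3.03599109e-04,
        1.30232685e-02,  2.83037815e-05]), 'tcp_pos': array([0.20232585, 0.64320641, 0.2299424 ]), 'tcp_rot': array([-3.13934594e+00, -1.22987863e-04,  2.83675719e+00]), 'force': array([-0.14782108,  0.47725921,  0.05259714]), 'ft_torque': array([-0.05157432,  0.01497626, -0.03144629]), 'grasp_force': 0.0, 'grip_width': 0.08568208082472038}
```

View pics/scene0.png

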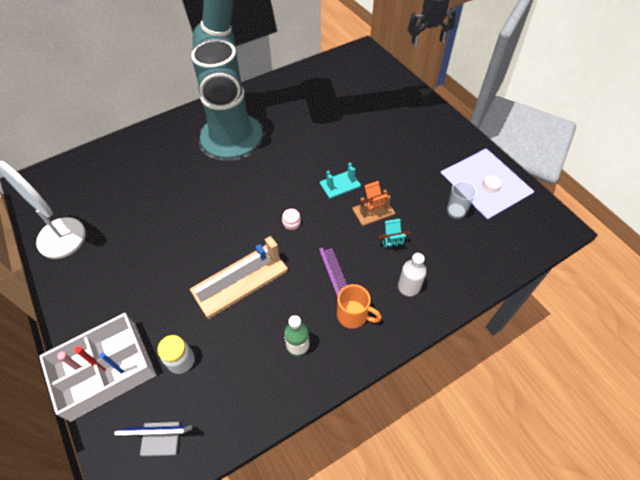

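View pics/side0.png

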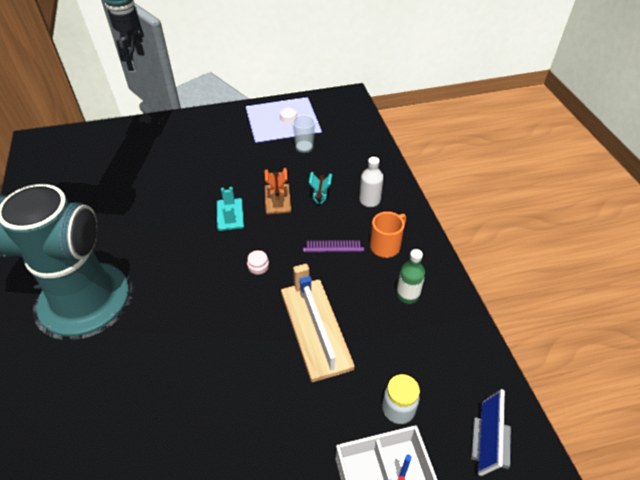

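Scene view: the amber clip is in the wooden stand at (375,203). The look-alikes are a turquoise clip at (394,233), a turquoise stand at (341,182) and an orange mug at (353,307), which only shares the colour. The rack is at (240,275), with its blue slider and end block at (266,252). The side view agrees: clip (277,185), turquoise clip (320,187), turquoise stand (230,210), rack (318,330). I choose the amber clip.

```bash
python3 - <<'E'
from h import *
def rep(t,X):
    if len(X)<8: print(t,len(X));return
    c=np.median(X,0);r=cv2.minAreaRect((X[:,:2]*1000).astype(np.float32));print(t,len(X),'med',c.round(3),'z',np.percentile(X[:,2],[2,98]).round(3),'rect',np.round(r[0],1),np.round(r[1],1),round(r[2],1))
ims=[]
for n in("scene","side"):
    f=np.load(f'pics/{n}0.npz');p,d=f['p'],f['d'];W=cloud(n,d)
    hsv=cv2.cvtColor(p,cv2.COLOR_RGB2HSV);H,S,V=hsv[...,0].astype(int),hsv[...,1],hsv[...,2]
    roi=np.zeros((480,640),bool)
    if n=='scene': rc=(slice(175,228),slice(348,400));rr=(slice(235,320),slice(185,295))
    else: rc=(slice(160,218),slice(258,296));rr=(slice(260,385),slice(278,358))
    for nm,sl in(('clip',rc),('rack',rr)):
        w=W[sl];h=H[sl];s=S[sl];v=V[sl];ok=(d[sl]>0)&(w[...,2]>.004)&(w[...,2]<.2)
        print(n,nm)
        if nm=='clip':
            for lo,hi in((.005,.014),(.014,.06),(.06,.085),(.085,.13)):
                rep(f'z{lo}-{hi}',w[ok&(w[...,2]>lo)&(w[...,2]<hi)&(s>80)&(h<25)])
        else:
            rep('base',w[ok&(w[...,2]<.026)&(w[...,2]>.014)&(h<25)&(s>50)])
            rep('railtop',w[ok&(w[...,2]>.068)&(s<60)&(v>100)])
            rep('blue',w[ok&(h>100)&(h<130)&(s>100)])
            rep('block',w[ok&(w[...,2]>.09)&(h<25)&(s>60)])
    c=(slice(170,240),slice(335,415)) if n=='scene' else (slice(155,225),slice(250,330))
    ims.append(cv2.resize(p[c],(400,350),interpolation=cv2.INTER_CUBIC))
save('crop',np.hstack(ims))
E
```

```text
scene clip
z0.005-0.014 452 med [0.543 0.212 0.009] z [0.005 0.013] rect [529.9 220.5] [113.7  71.9] 81.1
z0.014-0.06 190 med [0.539 0.214 0.04 ] z [0.015 0.059] rect [536.6 220.1] [84.3 41.7] 80.6
z0.06-0.085 252 med [0.526 0.215 0.071] z [0.061 0.084] rect [529.2 219.1] [91.1 37.1] 84.3
z0.085-0.13 152 med [0.51  0.218 0.098] z [0.086 0.106] rect [530.5 219.6] [44.1 62. ] 81.8
scene rack
base 1531 med [ 0.558 -0.229  0.019] z [0.015 0.023] rect [ 533.6 -227.2] [104.1 249.2] 4.3
railtop 375 med [ 0.536 -0.242  0.074] z [0.068 0.16 ] rect [ 628.7 -258.1] [208.4 257.3] 78.8
blue 81 med [ 0.536 -0.15   0.094] z [0.062 0.1  ] rect [ 528.2 -150.3] [14.6 26.7] 88.1
block 90 med [ 0.527 -0.117  0.098] z [0.091 0.102] rect [ 525.7 -116.2] [36.5 18.3] 3.3
side clip
z0.005-0.014 374 med [0.521 0.204 0.009] z [0.005 0.013] rect [529.8 220.4] [115.9  69.9] 81.6
z0.014-0.06 164 med [0.523 0.183 0.04 ] z [0.015 0.059] rect [527.5 215.2] [81.8 48.8] 85.5
z0.06-0.085 238 med [0.529 0.212 0.072] z [0.061 0.084] rect [528.4 216.5] [93.9 40.6] 88.3
z0.085-0.13 123 med [0.542 0.215 0.097] z [0.086 0.106] rect [529.8 219.2] [53.3 59.4] 84.0
side rack
base 3130 med [ 0.523 -0.245  0.019] z [0.015 0.023] rect [ 532.9 -229. ] [100.9 255.6] 3.7
railtop 390 med [ 0.535 -0.257  0.074] z [0.069 0.078] rect [ 531.3 -234.6] [ 22.8 227.7] 1.4
blue 109 med [ 0.525 -0.155  0.094] z [0.063 0.101] rect [ 527.5 -151.6] [25.2 15.4] 2.4
block 115 med [ 0.525 -0.119  0.098] z [0.09  0.102] rect [ 525.5 -117.4] [34.3 21.3] 7.4
```

View pics/crop.png

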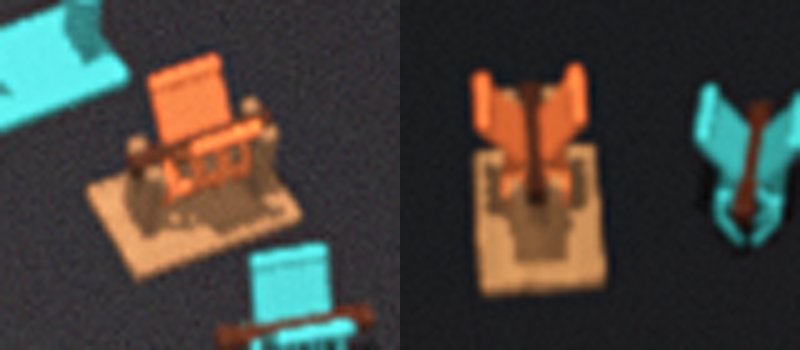

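The crop confirms it: the amber clip sits in the wooden stand with its brown bar along the posts, and the turquoise clip is separate. The measured sizes match: base 114×71, bar 91, grips 62, rack base 249×103, and the block at +112 mm. Stand at (0.530, 0.220), bar yaw 81.3°. Rack at (0.533, -0.228), x axis at about 94°. Going above the clip.

```bash
cat >> h.py <<'E'
def to(x,y,z,yawdeg=None):
    s=sense();p=np.array(s['tcp_pos']);yw=s['tcp_rot'][2];d=np.array([x,y,z])-p
    print('t %.2f'%s['clock'],'tcp',p.round(4),'yaw',round(np.degrees(yw),2),'q',np.round(s['joint_positions'],2))
    r=[np.cos(yw)*d[0]+np.sin(yw)*d[1],np.sin(yw)*d[0]-np.cos(yw)*d[1],-d[2]]
    print('shift mm',np.round(np.array(r)*1000,1),'spin',None if yawdeg is None else round(float(-(np.radians(yawdeg)-yw)),4))
E
python3 -c "
from h import *
to(.530,.2195,.25,81.3)"
```

```text
t 0.15 tcp [0.2024 0.6433 0.2302] yaw 162.54 q [ 1.23  0.26  1.61 -0.    1.27 -0.04]
shift mm [-439.7 -306.   -19.8] spin 1.4179
```

```bash
python3 -m creep '[{"x":-20,"y":-14,"z":-4,"spin":0},{"x":-50,"y":-35,"z":-8,"spin":0},{"x":-83,"y":-58,"z":-12,"spin":0},{"x":-116,"y":-81,"z":-16,"spin":0},{"x":-149,"y":-104,"z":-20,"spin":0}]' 1 25
python3 -m creep '[{"x":-33,"y":-23,"z":0,"spin":0},{"x":-66,"y":-46,"z":0,"spin":0},{"x":-99,"y":-69,"z":0,"spin":0},{"x":-132,"y":-92,"z":0,"spin":0},{"x":-165,"y":-115,"z":0,"spin":0}]'
python3 -m creep '[{"x":-33,"y":-23,"z":0,"spin":0},{"x":-66,"y":-46,"z":0,"spin":0},{"x":-95,"y":-66,"z":0,"spin":0},{"x":-115,"y":-80,"z":0,"spin":0},{"x":-125.7,"y":-87,"z":0,"spin":0}]'
python3 -m creep '[{"x":0,"y":0,"z":0,"spin":0.1},{"x":0,"y":0,"z":0,"spin":0.22},{"x":0,"y":0,"z":0,"spin":0.34},{"x":0,"y":0,"z":0,"spin":0.46},{"x":0,"y":0,"z":0,"spin":0.58}]'
python3 -m creep '[{"x":0,"y":0,"z":0,"spin":0.12},{"x":0,"y":0,"z":0,"spin":0.24},{"x":0,"y":0,"z":0,"spin":0.36},{"x":0,"y":0,"z":0,"spin":0.48},{"x":0,"y":0,"z":0,"spin":0.6}]'
python3 -m creep '[{"x":0,"y":0,"z":0,"spin":0.1},{"x":0,"y":0,"z":0,"spin":0.2},{"x":0,"y":0,"z":0,"spin":0.238},{"x":0,"y":0,"z":0,"spin":0.238},{"x":0,"y":0,"z":0,"spin":0.238}]'
python3 - <<'E'
from h import *
s=sense();p,d=snapshot('wrist');save('w1',p);W=cloud('wrist',d,s)
to(.530,.2195,.25,81.3)
hsv=cv2.cvtColor(p,cv2.COLOR_RGB2HSV);h=hsv[...,0].astype(int);sa=hsv[...,1]
near=(np.hypot(W[...,0]-.53,W[...,1]-.22)<.07)&(d>0)
for lo,hi in((.005,.014),(.062,.076),(.086,.12)):
    m=near&(W[...,2]>lo)&(W[...,2]<hi)&(h<25)&(sa>80);X=W[m]
    if len(X)>8:
        r=cv2.minAreaRect((X[:,:2]*1000).astype(np.float32));print(lo,len(X),np.round(r[0],1),np.round(r[1],1),round(r[2],1),np.median(X,0).round(4))
# brown bar: dark hue
m=near&(h<25)&(sa>80)&(hsv[...,2]<130)&(W[...,2]>.064)&(W[...,2]<.08);X=W[m]
if len(X)>8:
  r=cv2.minAreaRect((X[:,:2]*1000).astype(np.float32));print('bar',len(X),np.round(r[0],1),np.round(r[1],1),round(r[2],1))
# turquoise
m=(h>80)&(h<98)&(sa>90)&(d>0);X=W[m];print('turq',X.min(0) if len(X) else 0,X.max(0) if len(X) else 0)
E
```

```text
clock: 0.57
tcp_pos: [0.3139, 0.4984, 0.2509]
tcp_rot: [-3.141, -0.0, 2.838]
force: [1.0, 0.0, 0.2]
grip_width: 0.0855
grasp_force: 0.0
clock: 0.98
tcp_pos: [0.437, 0.3389, 0.2511]
tcp_rot: [-3.142, -0.0, 2.837]
force: [0.5, 0.2, -0.4]
grip_width: 0.0852
grasp_force: 0.0
clock: 1.4
tcp_pos: [0.5316, 0.2172, 0.251]
tcp_rot: [-3.141, 0.0, 2.834]
force: [-0.4, 0.3, 0.2]
grip_width: 0.0851
grasp_force: 0.0
clock: 1.82
tcp_pos: [0.5296, 0.2207, 0.2509]
tcp_rot: [-3.141, -0.001, 2.251]
force: [-0.3, -0.5, -0.5]
grip_width: 0.0852
grasp_force: 0.0
clock: 2.23
tcp_pos: [0.5295, 0.2208, 0.2509]
tcp_rot: [-3.141, -0.0, 1.652]
force: [-0.5, -1.1, -0.5]
grip_width: 0.0855
grasp_force: 0.0
clock: 2.65
tcp_pos: [0.5297, 0.2206, 0.251]
tcp_rot: [-3.141, -0.0, 1.421]
force: [-0.3, 0.2, 0.0]
grip_width: 0.0852
grasp_force: 0.0
t 2.70 tcp [0.5298 0.2205 0.2511] yaw 81.4 q [0.35 0.06 1.8  0.   1.28 0.5 ]
shift mm [-1.   0.3  1.1] spin 0.0017
0.005 2554 [527.9 223.6] [110.   70.2] 81.4 [0.5356 0.259  0.0097]
0.062 2079 [527.7 221.7] [90.  29.5] 81.9 [0.5285 0.2259 0.0717]
0.086 2050 [528.2 221.7] [43.1 59.9] 81.4 [0.5157 0.2228 0.1003]
bar 14 [534.9 266. ] [ 0.3 10.8] 82.1
turq [ 0.09805836  0.01489306 -0.00232019] [0.72038624 0.25407972 0.08145049]
```

View pics/w1.png

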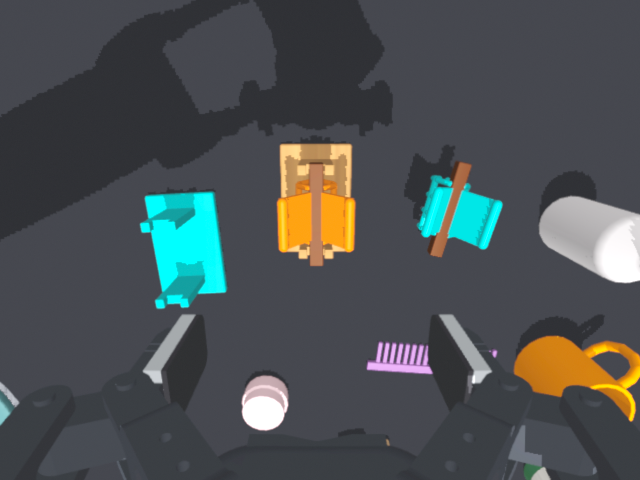

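Wrist view: the amber clip is centred between the fingers at (317,215). The turquoise clip at (460,210) and the turquoise stand at (188,248) are each about 75 mm or more off to the side. Grip height is 0.100, as expected. Descending.

```bash
python3 -m creep '[{"x":0,"y":-1.3,"z":20,"spin":0},{"x":0,"y":-1.3,"z":45,"spin":0},{"x":0,"y":-1.3,"z":70,"spin":0},{"x":0,"y":-1.3,"z":95,"spin":0},{"x":0,"y":-1.3,"z":115,"spin":0}]'
python3 -m creep '[{"x":0,"y":0,"z":15,"spin":0},{"x":0,"y":0,"z":30,"spin":0},{"x":0,"y":0,"z":45,"spin":0},{"x":0,"y":0,"z":54,"spin":0},{"x":0,"y":0,"z":58,"spin":0}]'
python3 -m creep '[{"x":0,"y":0,"z":0,"spin":0},{"x":0,"y":0,"z":0,"spin":0},{"x":0,"y":0,"z":0,"spin":0},{"x":0,"y":0,"z":0,"spin":0},{"x":0,"y":0,"z":0,"spin":0}]' 0.45
python3 -c "
from h import *
p,d=snapshot('wrist');save('w2',p)"
```

```text
clock: 3.12
tcp_pos: [0.5279, 0.2202, 0.1343]
tcp_rot: [-3.14, 0.001, 1.42]
force: [-0.5, -0.1, -0.1]
grip_width: 0.0855
grasp_force: 0.0
clock: 3.53
tcp_pos: [0.5276, 0.2199, 0.0765]
tcp_rot: [-3.139, 0.001, 1.42]
force: [-1.4, 0.0, 0.1]
grip_width: 0.0852
grasp_force: 0.0
clock: 3.95
tcp_pos: [0.5296, 0.2205, 0.0793]
tcp_rot: [3.14, -0.001, 1.419]
force: [0.4, -0.3, 0.9]
grip_width: 0.0618
grasp_force: 0.0
```

View pics/w2.png

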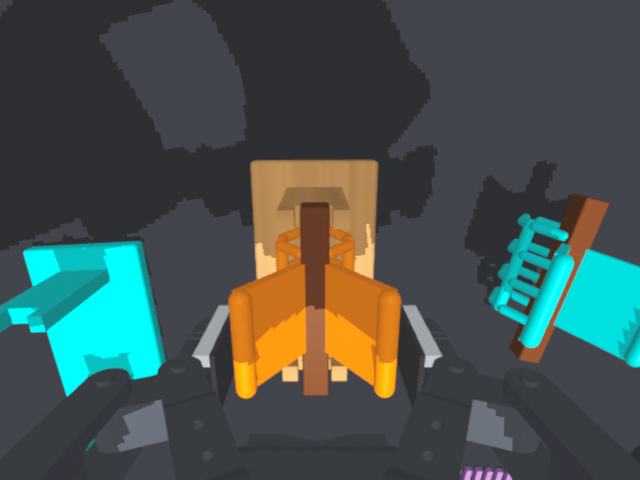

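The fingers straddle both grips evenly: left grip at (243,340), right at (388,340), both between the pads. Squeezing in steps and rising as I go.

```bash
python3 -m creep '[{"x":0,"y":0,"z":-0.5,"spin":0},{"x":0,"y":0,"z":-1,"spin":0},{"x":0,"y":0,"z":-2,"spin":0},{"x":0,"y":0,"z":-3,"spin":0},{"x":0,"y":0,"z":-3,"spin":0}]' 0.25 30
python3 -m creep '[{"x":0,"y":0,"z":-0.5,"spin":0},{"x":0,"y":0,"z":-1,"spin":0},{"x":0,"y":0,"z":-2,"spin":0},{"x":0,"y":0,"z":-3,"spin":0},{"x":0,"y":0,"z":-3,"spin":0}]' 0.05
python3 -m creep '[{"x":0,"y":0,"z":-0.5,"spin":0},{"x":0,"y":0,"z":-1,"spin":0},{"x":0,"y":0,"z":-2,"spin":0},{"x":0,"y":0,"z":-3,"spin":0},{"x":0,"y":0,"z":-3,"spin":0}]' -0.15
python3 -m creep '[{"x":0,"y":0,"z":-0.5,"spin":0},{"x":0,"y":0,"z":-1,"spin":0},{"x":0,"y":0,"z":-2,"spin":0},{"x":0,"y":0,"z":-3,"spin":0},{"x":0,"y":0,"z":-3,"spin":0}]' -0.45
python3 -c "
from h import *
s=sense();print(s['grip_width'],s['grasp_force'],s['force'])
p,d=snapshot('wrist');save('w3',p)"
```

```text
clock: 4.42
tcp_pos: [0.5299, 0.2205, 0.0825]
tcp_rot: [3.139, -0.001, 1.419]
force: [0.2, -1.2, 5.4]
grip_width: 0.0534
grasp_force: 11.2
clock: 4.83
tcp_pos: [0.5304, 0.2206, 0.0854]
tcp_rot: [3.139, -0.001, 1.419]
force: [1.7, -0.5, 6.4]
grip_width: 0.0448
grasp_force: 12.0
clock: 5.25
tcp_pos: [0.5298, 0.2206, 0.088]
tcp_rot: [3.14, -0.001, 1.419]
force: [1.5, 0.1, 5.6]
grip_width: 0.0365
grasp_force: 12.3
clock: 5.67
tcp_pos: [0.5293, 0.2205, 0.0901]
tcp_rot: [3.141, -0.001, 1.419]
force: [3.5, 1.4, 2.1]
grip_width: 0.0275
grasp_force: 30.9
0.027495500626080818 30.865184850990772 [3.53032583 1.41015421 2.1226526 ]
```

View pics/w3.png

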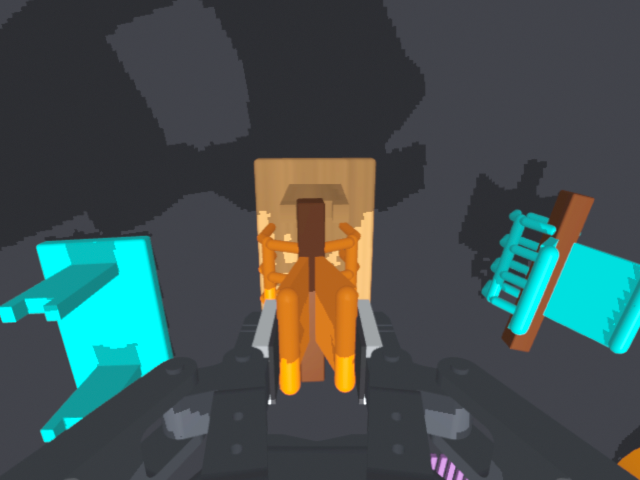

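The jaws are fully open: teeth spread at (265,240) and (352,235), grips shut, width 27.5 mm, stop reached. Lifting straight up.

```bash
python3 -m creep '[{"x":0,"y":0,"z":-5,"spin":0},{"x":0,"y":0,"z":-15,"spin":0},{"x":0,"y":0,"z":-30,"spin":0},{"x":0,"y":0,"z":-45,"spin":0},{"x":0,"y":0,"z":-60,"spin":0}]'
python3 -m creep '[{"x":0,"y":0,"z":-15,"spin":0},{"x":0,"y":0,"z":-30,"spin":0},{"x":0,"y":0,"z":-45,"spin":0},{"x":0,"y":0,"z":-55,"spin":0},{"x":0,"y":0,"z":-60,"spin":0}]'
python3 -c "
from h import *
to(.535,-.275,.211,94)"
```

```text
clock: 6.13
tcp_pos: [0.5261, 0.2194, 0.1485]
tcp_rot: [-3.135, 0.003, 1.419]
force: [-0.0, 0.3, -0.7]
grip_width: 0.0279
grasp_force: 30.5
clock: 6.55
tcp_pos: [0.5281, 0.2201, 0.2105]
tcp_rot: [-3.14, 0.001, 1.419]
force: [0.1, -0.1, -1.4]
grip_width: 0.0275
grasp_force: 30.5
t 6.55 tcp [0.5281 0.2201 0.2105] yaw 81.29 q [0.35 0.09 1.85 0.   1.21 0.5 ]
shift mm [-488.4   81.8   -0.5] spin -0.2218
```

```bash
python3 -m creep '[{"x":-15,"y":2.5,"z":0,"spin":0},{"x":-45,"y":7.5,"z":0,"spin":0},{"x":-80,"y":13.5,"z":0,"spin":0},{"x":-115,"y":19.5,"z":0,"spin":0},{"x":-150,"y":25.5,"z":0,"spin":0}]'
python3 -m creep '[{"x":-35,"y":6,"z":0,"spin":0},{"x":-70,"y":12,"z":0,"spin":0},{"x":-105,"y":18,"z":0,"spin":0},{"x":-140,"y":24,"z":0,"spin":0},{"x":-175,"y":30,"z":0,"spin":0}]'
python3 -m creep '[{"x":-35,"y":6,"z":0,"spin":0},{"x":-70,"y":12,"z":0,"spin":0},{"x":-100,"y":17,"z":0,"spin":0},{"x":-120,"y":20,"z":0,"spin":0},{"x":-130,"y":22,"z":0,"spin":0}]'
python3 -m creep '[{"x":0,"y":0,"z":0,"spin":-0.06},{"x":0,"y":0,"z":0,"spin":-0.12},{"x":0,"y":0,"z":0,"spin":-0.18},{"x":0,"y":0,"z":0,"spin":-0.222},{"x":0,"y":0,"z":0,"spin":-0.222}]'
python3 - <<'E'
from h import *
s=sense();to(.5342,-.243,.211,94)
for n in('wrist','scene','side'):
    p,d=snapshot(n);save(n+'4',p);np.savez(f'pics/{n}4.npz',p=p,d=d,tp=s['tcp_pos'],tr=s['tcp_rot'])
a=[cv2.imread(f'pics/{n}4.png') for n in('wrist','scene','side')]
c=np.vstack([a[1][170:320,170:370],a[2][200:400,240:440][:150]])
c=cv2.resize(c,(320,480));w=cv2.resize(a[0],(480,360));w=np.vstack([w,np.zeros((120,480,3),np.uint8)])
cv2.imwrite('pics/m4.png',np.hstack([w,c]))
E
```

```text
clock: 6.97
tcp_pos: [0.5297, 0.0669, 0.2087]
tcp_rot: [-3.138, 0.001, 1.42]
force: [0.5, 0.1, -1.0]
grip_width: 0.0276
grasp_force: 30.5
clock: 7.38
tcp_pos: [0.5329, -0.1107, 0.2088]
tcp_rot: [-3.138, -0.001, 1.419]
force: [1.2, 0.6, -1.0]
grip_width: 0.0276
grasp_force: 30.5
clock: 7.8
tcp_pos: [0.5351, -0.2434, 0.2086]
tcp_rot: [-3.138, -0.0, 1.416]
force: [0.2, -0.3, -0.6]
grip_width: 0.0278
grasp_force: 30.5
clock: 8.22
tcp_pos: [0.5358, -0.2401, 0.2091]
tcp_rot: [-3.139, -0.002, 1.642]
force: [-0.8, -1.0, -0.6]
grip_width: 0.0278
grasp_force: 30.5
t 8.22 tcp [ 0.5358 -0.2401  0.2091] yaw 94.1 q [-0.46  0.12  1.82  0.    1.21 -0.54]
shift mm [-2.8 -1.9 -1.9] spin 0.0017
```

View pics/m4.png

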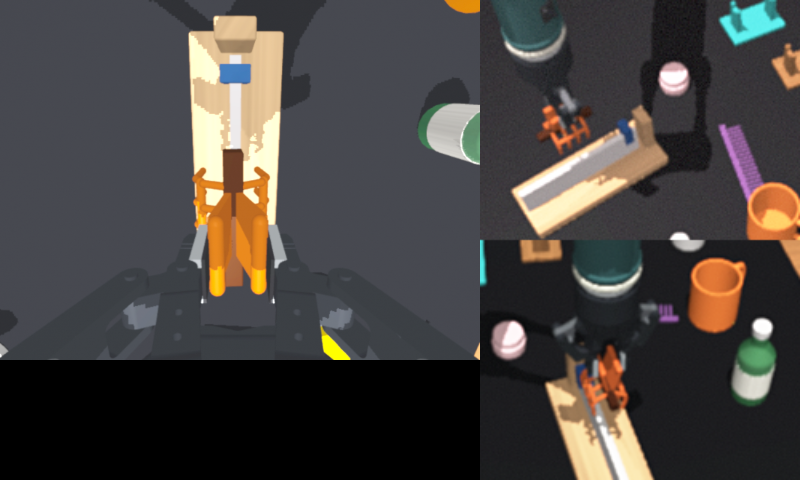

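Wrist view: the held clip is jaws-open above the rail, bar end at (233,155), rail at (235,120), slider (235,73), block (235,30), all nearly in line. Now I'll measure the clip against the rail.

```bash
cat > m.py <<'E'
from h import *
def meas(p,W,ok):
    hsv=cv2.cvtColor(p,cv2.COLOR_RGB2HSV);h=hsv[...,0].astype(int);s=hsv[...,1];v=hsv[...,2];z=W[...,2]
    def ln(t,m):
        X=W[m]
        if len(X)<8: print(t,len(X));return
        c=np.median(X,0);r=cv2.minAreaRect((X[:,:2]*1000).astype(np.float32))
        print(t,len(X),'med',(c*1000).round(1),'z',(1000*np.percentile(X[:,2],[3,97])).round(1),'ctr',np.round(r[0],1),'size',np.round(r[1],1),'ang',round(r[2],1));return X
    box=ok&(np.abs(W[...,0]-.532)<.06)&(np.abs(W[...,1]+.225)<.14)
    ln('rail',box&(s<50)&(v>140)&(z>.070)&(z<.080))
    ln('slider',box&(h>100)&(h<130)&(s>100)&(z>.088))
    ln('block',box&(h<28)&(s>40)&(z>.094)&(z<.105)&(W[...,1]>-.14))
    b=box&(h<14)&(s>90)&(v<140)&(z>.08)
    X=ln('bar',b)
    if X is not None:
        top=np.percentile(X[:,2],95); print('bar end max y',np.percentile(X[:,1],99.5).round(4))
E
python3 - <<'E'
from m import *
for n in('wrist','scene','side'):
    f=np.load(f'pics/{n}4.npz');print(n)
    W=cloud(n,f['d'],dict(tcp_pos=f['tp'],tcp_rot=f['tr']));meas(f['p'],W,f['d']>0)
E
```

```text
wrist
rail 1426 med [ 528.2 -179.1   74.8] z [73.5 76. ] ctr [ 527.6 -172.5] size [ 9.9 83.8] ang 4.2
slider 973 med [ 526.5 -147.6   97.8] z [96.4 99.1] ctr [ 526.3 -147.9] size [24.9 14.2] ang 4.1
block 1900 med [ 524.2 -114.6   99.6] z [ 97.1 101.1] ctr [ 524.  -114.3] size [33.6 17.8] ang 4.1
bar 1753 med [ 530.9 -208.2  191. ] z [187.2 230.8] ctr [ 535.7 -239.3] size [29.2 90.2] ang 5.7
bar end max y -0.1947
scene
rail 297 med [ 535.6 -253.8   73.7] z [70.6 77.7] ctr [ 534.  -239.2] size [ 14.7 213.9] ang 4.5
slider 51 med [ 529.4 -150.6   96.4] z [ 89.3 100. ] ctr [ 528.4 -150.2] size [13.9 26.3] ang 89.6
block 81 med [ 526.6 -116.3   98.5] z [ 95.2 102.2] ctr [ 526.  -116.3] size [35.8 18.6] ang 3.4
bar 169 med [ 538.7 -249.3  189.1] z [ 86.6 267.1] ctr [ 547.  -193.8] size [ 56.7 179. ] ang 7.6
bar end max y -0.1069
side
rail 266 med [ 536.1 -281.    73.8] z [70.6 77.5] ctr [ 536.3 -275.4] size [ 11.4 147.3] ang 3.3
slider 30 med [ 517.8 -152.3   97.1] z [ 91.4 584.2] ctr [ 497.  -194.8] size [105.2  46.3] ang 81.4
block 2
bar 188 med [ 537.4 -250.2  191.2] z [158.1 232.5] ctr [ 525.7 -198.8] size [ 45.8 179.1] ang 8.9
bar end max y -0.1085
```

```bash
cat > b.py <<'E'
from h import *
def bar(p,W,ok,lo,hi,yr=(-.3,-.1)):
    hsv=cv2.cvtColor(p,cv2.COLOR_RGB2HSV)
    m=ok&(hsv[...,0]<14)&(hsv[...,1]>90)&(hsv[...,2]<140)&(W[...,2]>lo)&(W[...,2]<hi)&(abs(W[...,0]-.532)<.012)&(W[...,1]>yr[0])&(W[...,1]<yr[1])
    X=W[m]*1000
    for a in range(int(X[:,1].min()),int(X[:,1].max()),10):
        q=X[(X[:,1]>=a)&(X[:,1]<a+10)]
        if len(q)>20: print(a+5,'x %.1f..%.1f'%tuple(np.percentile(q[:,0],[2,98])),'z %.1f'%np.median(q[:,2]))
E
python3 - <<'E'
from b import *
f=np.load('pics/wrist4.npz');W=cloud('wrist',f['d'],dict(tcp_pos=f['tp'],tcp_rot=f['tr']));bar(f['p'],W,f['d']>0,.18,.20)
E
```

```text
-229 x 530.9..533.2 z 191.1
-219 x 525.9..536.4 z 191.0
-209 x 525.1..535.9 z 191.0
-199 x 524.5..535.2 z 190.9
```

Offset from the rail is 0.3 mm, the angle matches, and the clip underside is at z = 0.179, so home is 104 mm down. Descending.

```bash
python3 -m creep '[{"x":0,"y":0,"z":10,"spin":0},{"x":0,"y":0,"z":28,"spin":0},{"x":0,"y":0,"z":45,"spin":0},{"x":0,"y":0,"z":55,"spin":0},{"x":0,"y":0,"z":60,"spin":0}]'
python3 -m creep '[{"x":0,"y":0,"z":10,"spin":0},{"x":0,"y":0,"z":20,"spin":0},{"x":0,"y":0,"z":28,"spin":0},{"x":0,"y":0,"z":34,"spin":0},{"x":0,"y":0,"z":36,"spin":0}]'
python3 - <<'E'
from b import *
from m import meas
s=sense();p,d=snapshot('wrist');save('w5',p);W=cloud('wrist',d,s);to(.5,-.2,.1);print(s['force'])
bar(p,W,d>0,.085,.12);meas(p,W,d>0)
E
```

```text
clock: 8.78
tcp_pos: [0.5351, -0.2403, 0.1475]
tcp_rot: [-3.138, -0.002, 1.641]
force: [0.5, 0.9, -2.1]
grip_width: 0.0277
grasp_force: 30.5
clock: 9.2
tcp_pos: [0.536, -0.241, 0.113]
tcp_rot: [-3.14, -0.001, 1.641]
force: [-0.2, 0.0, -0.7]
grip_width: 0.0276
grasp_force: 30.5
t 9.25 tcp [ 0.536  -0.241   0.1131] yaw 94.01 q [-0.46  0.2   1.91 -0.    1.03 -0.53]
shift mm [ 43.4 -33.1  13.1] spin None
[-0.24851737  0.0453731  -0.7094465 ]
-232 x 530.8..533.9 z 95.1
-222 x 525.9..536.7 z 94.8
-212 x 525.4..536.4 z 94.9
-202 x 524.5..535.5 z 94.9
-192 x 524.1..534.7 z 93.6
rail 3471 med [ 529.8 -182.5   74.9] z [73.7 76.1] ctr [ 532.2 -236.5] size [ 16.4 212.2] ang 5.7
slider 2775 med [ 526.4 -147.7   97.8] z [96.1 99. ] ctr [ 526.4 -147.7] size [25.4 14.7] ang 4.0
block 813 med [ 524.8 -122.2   98.5] z [ 94.4 100.4] ctr [ 524.7 -122. ] size [33.7  2.3] ang 3.9
bar 1889 med [ 531.  -209.7   94.9] z [ 91.6 134.6] ctr [ 535.2 -236.2] size [29.8 81.7] ang 0.4
bar end max y -0.1956
```

```bash
python3 -m creep '[{"x":0,"y":0,"z":1,"spin":0},{"x":0,"y":0,"z":2.5,"spin":0},{"x":0,"y":0,"z":4,"spin":0},{"x":0,"y":0,"z":5,"spin":0},{"x":0,"y":0,"z":5.5,"spin":0}]'
python3 -m creep '[{"x":0,"y":0,"z":0.5,"spin":0},{"x":0,"y":0,"z":1,"spin":0},{"x":0,"y":0,"z":1.5,"spin":0},{"x":0,"y":0,"z":1.5,"spin":0},{"x":0,"y":0,"z":1.5,"spin":0}]'
python3 - <<'E'
from b import *
s=sense();p,d=snapshot('wrist');W=cloud('wrist',d,s);to(.5,-.2,.1);print(s['force'])
bar(p,W,d>0,.08,.12)
E
```

```text
clock: 9.67
tcp_pos: [0.5367, -0.2413, 0.1089]
tcp_rot: [3.141, 0.0, 1.641]
force: [-0.5, 0.7, -0.3]
grip_width: 0.0276
grasp_force: 30.5
clock: 10.08
tcp_pos: [0.5366, -0.2413, 0.1073]
tcp_rot: [-3.142, -0.0, 1.641]
force: [0.3, -0.1, -0.7]
grip_width: 0.0275
grasp_force: 30.5
t 10.13 tcp [ 0.5366 -0.2413  0.1073] yaw 94.01 q [-0.46  0.21  1.91  0.    1.02 -0.53]
shift mm [ 43.7 -33.6   7.3] spin None
[ 0.27877178 -0.06855754 -0.70334045]
-233 x 531.4..534.5 z 89.3
-223 x 526.5..537.4 z 89.2
-213 x 526.0..537.1 z 89.1
-203 x 525.1..536.2 z 89.1
-193 x 524.8..535.7 z 88.2
```

```bash
python3 -m creep '[{"x":0,"y":-0.4,"z":0.5,"spin":0},{"x":0,"y":-0.8,"z":1,"spin":0},{"x":0,"y":-0.8,"z":1.3,"spin":0},{"x":0,"y":-0.8,"z":1.3,"spin":0},{"x":0,"y":-0.8,"z":1.3,"spin":0}]'
python3 -m creep '[{"x":0,"y":0,"z":0.4,"spin":0},{"x":0,"y":0,"z":0.8,"spin":0},{"x":0,"y":0,"z":0.8,"spin":0},{"x":0,"y":0,"z":0.8,"spin":0},{"x":0,"y":0,"z":0.8,"spin":0}]'
python3 - <<'E'
from b import *
from m import meas
s=sense();p,d=snapshot('wrist');W=cloud('wrist',d,s);to(.5,-.2,.1);print(s['force'])
bar(p,W,d>0,.08,.12);meas(p,W,d>0)
E
```

```text
clock: 10.55
tcp_pos: [0.5358, -0.2413, 0.1059]
tcp_rot: [-3.142, -0.0, 1.641]
force: [-0.0, -1.5, -0.8]
grip_width: 0.0275
grasp_force: 30.5
clock: 10.97
tcp_pos: [0.5359, -0.2414, 0.1053]
tcp_rot: [3.141, 0.0, 1.641]
force: [0.4, -0.8, 0.2]
grip_width: 0.0276
grasp_force: 30.6
t 11.02 tcp [ 0.5358 -0.2414  0.1053] yaw 94.01 q [-0.47  0.21  1.92 -0.    1.02 -0.54]
shift mm [ 43.8 -32.9   5.3] spin None
[ 0.37187882 -0.76623566  0.16066151]
-234 x 530.8..533.7 z 87.2
-224 x 526.2..535.9 z 87.3
-214 x 525.5..536.6 z 87.2
-204 x 524.5..535.5 z 87.2
-194 x 524.1..535.1 z 86.6
rail 3655 med [ 529.7 -181.3   74.8] z [73.7 76.1] ctr [ 532.  -232.8] size [ 10.  205.1] ang 3.9
slider 3116 med [ 526.4 -147.7   97.7] z [96.1 99.1] ctr [ 526.4 -147.5] size [25.3 15.1] ang 3.7
block 196 med [ 524.9 -122.9   95.3] z [94.1 96.9] ctr [ 524.8 -122.9] size [31.1  1. ] ang 4.1
bar 1891 med [ 531.  -210.4   87.2] z [ 85.  127.1] ctr [ 535.  -237.8] size [29.8 84.3] ang 0.3
bar end max y -0.196
```

```bash
python3 -m creep '[{"x":0,"y":0,"z":0.2,"spin":0},{"x":0,"y":0,"z":0.4,"spin":0},{"x":0,"y":0,"z":0.4,"spin":0},{"x":0,"y":0,"z":0.4,"spin":0},{"x":0,"y":0,"z":0.4,"spin":0}]'
```

```text
clock: 11.43
tcp_pos: [0.5359, -0.2414, 0.1052]
tcp_rot: [3.141, 0.0, 1.641]
force: [-1.5, 0.0, 2.6]
grip_width: 0.0277
grasp_force: 30.8
```

Home: about 3 N of contact, bar underside at 75 mm. It is 41 mm to the slider face, then about 17 mm of push. Sliding.

```bash
python3 -m creep '[{"x":4,"y":0,"z":0,"spin":0},{"x":11,"y":0,"z":0,"spin":0},{"x":19,"y":0,"z":0,"spin":0},{"x":27,"y":0,"z":0,"spin":0},{"x":33,"y":0,"z":0,"spin":0}]'
python3 -m creep '[{"x":2,"y":0,"z":0,"spin":0},{"x":5,"y":0,"z":0,"spin":0},{"x":8,"y":0,"z":0,"spin":0},{"x":11,"y":0,"z":0,"spin":0},{"x":14,"y":0,"z":0,"spin":0}]'
python3 - <<'E'
from b import *
from m import meas
s=sense();p,d=snapshot('wrist');W=cloud('wrist',d,s);to(.5,-.2,.1);print(s['force'])
bar(p,W,d>0,.08,.12);meas(p,W,d>0)
E
```

```text
clock: 11.85
tcp_pos: [0.5337, -0.2075, 0.1051]
tcp_rot: [3.141, 0.0, 1.641]
force: [0.3, -3.0, 2.3]
grip_width: 0.0275
grasp_force: 30.9
clock: 12.27
tcp_pos: [0.5329, -0.1948, 0.1052]
tcp_rot: [3.141, 0.001, 1.641]
force: [0.7, -3.9, 3.8]
grip_width: 0.0275
grasp_force: 31.0
t 12.32 tcp [ 0.5328 -0.1943  0.1051] yaw 94.01 q [-0.39  0.17  1.96 -0.    1.01 -0.46]
shift mm [ -3.4 -33.1   5.1] spin None
[ 0.70995886 -3.93276754  3.77624904]
-233 x 527.1..538.0 z 87.3
-223 x 530.0..537.2 z 87.3
-183 x 527.6..530.7 z 87.4
-173 x 522.7..533.7 z 87.2
-163 x 522.1..533.1 z 87.1
-153 x 521.4..532.7 z 86.9
rail 1340 med [ 533.1 -262.    74.9] z [73.7 76.1] ctr [ 530.5 -209.7] size [ 10.1 158.7] ang 3.8
slider 2554 med [ 526.  -141.5   97.7] z [93.1 98.9] ctr [ 526.  -142.1] size [25.4 14.8] ang 4.0
block 4617 med [ 524.1 -113.5   99.7] z [ 98. 101.] ctr [ 524.6 -120.2] size [34.  30.9] ang 3.9
bar 2244 med [ 529.3 -170.9   87.2] z [ 85.9 126.6] ctr [ 532.4 -195.2] size [29.8 86.6] ang 2.1
bar end max y -0.1523
```

```bash
python3 -m creep '[{"x":2,"y":0,"z":0,"spin":0},{"x":4,"y":0,"z":0,"spin":0},{"x":6,"y":0,"z":0,"spin":0},{"x":8,"y":0,"z":0,"spin":0},{"x":8,"y":0,"z":0,"spin":0}]'
python3 -m creep '[{"x":0.5,"y":0,"z":0,"spin":0},{"x":1,"y":0,"z":0,"spin":0},{"x":1.5,"y":0,"z":0,"spin":0},{"x":1.5,"y":0,"z":0,"spin":0},{"x":1.5,"y":0,"z":0,"spin":0}]'
python3 - <<'E'
from b import *
from m import meas
s=sense();p,d=snapshot('wrist');W=cloud('wrist',d,s);to(.5,-.2,.1);print(s['force'])
bar(p,W,d>0,.08,.12);meas(p,W,d>0)
E
```

```text
clock: 12.73
tcp_pos: [0.5322, -0.1865, 0.1051]
tcp_rot: [3.141, 0.0, 1.641]
force: [0.9, -4.2, 4.8]
grip_width: 0.0278
grasp_force: 31.1
clock: 13.15
tcp_pos: [0.5322, -0.1852, 0.1051]
tcp_rot: [3.141, 0.001, 1.641]
force: [0.6, -3.5, 4.7]
grip_width: 0.0276
grasp_force: 31.1
t 13.20 tcp [ 0.5322 -0.1852  0.1051] yaw 94.0 q [-0.38  0.17  1.97 -0.    1.01 -0.45]
shift mm [-12.5 -33.1   5.1] spin None
[ 0.57137648 -3.47771922  4.72062509]
-182 x 527.3..530.1 z 87.2
-172 x 526.8..529.9 z 87.0
-162 x 522.1..533.0 z 87.0
-152 x 521.2..532.3 z 87.0
-142 x 520.7..532.1 z 86.9
rail 1092 med [ 533.7 -257.2   74.9] z [73.9 75.9] ctr [ 527.2 -202.7] size [ 13.  155.3] ang 5.7
slider 2545 med [ 525.2 -131.8   97.7] z [92.9 99. ] ctr [ 525.3 -132.5] size [25.3 14.8] ang 3.7
block 4426 med [ 524.  -113.5   99.6] z [ 98.1 100.9] ctr [ 524.3 -118.5] size [34.2 27.9] ang 5.7
bar 1666 med [ 527.5 -156.3   87.1] z [ 85.8 127.4] ctr [ 531.4 -185. ] size [29.7 85.3] ang 0.9
bar end max y -0.1426
```

```bash
python3 -m creep '[{"x":0.3,"y":0,"z":0,"spin":0},{"x":0.7,"y":0,"z":0,"spin":0},{"x":1,"y":0,"z":0,"spin":0},{"x":1,"y":0,"z":0,"spin":0},{"x":1,"y":0,"z":0,"spin":0}]'
python3 -m creep '[{"x":0.3,"y":0,"z":0,"spin":0},{"x":0.6,"y":0,"z":0,"spin":0},{"x":0.6,"y":0,"z":0,"spin":0},{"x":0.6,"y":0,"z":0,"spin":0},{"x":0.6,"y":0,"z":0,"spin":0}]'
```

```text
clock: 13.62
tcp_pos: [0.5321, -0.1843, 0.1051]
tcp_rot: [3.141, 0.001, 1.641]
force: [0.8, -5.7, 4.7]
grip_width: 0.0275
grasp_force: 31.1
clock: 14.03
tcp_pos: [0.5321, -0.1837, 0.1051]
tcp_rot: [3.141, 0.001, 1.641]
force: [0.2, -4.2, 5.7]
grip_width: 0.0276
grasp_force: 31.1
```

```bash
python3 -m creep '[{"x":0.3,"y":0,"z":0,"spin":0},{"x":0.5,"y":0,"z":0,"spin":0},{"x":0.5,"y":0,"z":0,"spin":0},{"x":0.5,"y":0,"z":0,"spin":0},{"x":0.5,"y":0,"z":0,"spin":0}]'
python3 -m creep '[{"x":0.3,"y":0,"z":0,"spin":0},{"x":0.5,"y":0,"z":0,"spin":0},{"x":0.5,"y":0,"z":0,"spin":0},{"x":0.5,"y":0,"z":0,"spin":0},{"x":0.5,"y":0,"z":0,"spin":0}]'
```

```text
clock: 14.45
tcp_pos: [0.532, -0.1832, 0.1051]
tcp_rot: [3.141, 0.001, 1.641]
force: [0.2, -5.1, 5.0]
grip_width: 0.0279
grasp_force: 31.1
clock: 14.87
tcp_pos: [0.532, -0.1827, 0.1051]
tcp_rot: [3.141, 0.001, 1.641]
force: [1.6, -4.8, 4.5]
grip_width: 0.0278
grasp_force: 31.1
```

```bash
python3 -m creep '[{"x":0.3,"y":0,"z":0,"spin":0},{"x":0.6,"y":0,"z":0,"spin":0},{"x":0.6,"y":0,"z":0,"spin":0},{"x":0.6,"y":0,"z":0,"spin":0},{"x":0.6,"y":0,"z":0,"spin":0}]'
python3 - <<'E'
from b import *
from m import meas
s=sense();p,d=snapshot('wrist');W=cloud('wrist',d,s);print(s['force'],s['tcp_pos'])
bar(p,W,d>0,.08,.12);meas(p,W,d>0)
E
```

```text
clock: 15.28
tcp_pos: [0.532, -0.1825, 0.1052]
tcp_rot: [3.141, 0.001, 1.641]
force: [-0.4, -5.9, 5.6]
grip_width: 0.0279
grasp_force: 31.1
[-0.39130897 -5.87504776  5.64976496] [ 0.53200349 -0.18251309  0.1051894 ]
-170 x 526.7..529.8 z 87.3
-160 x 521.9..532.8 z 87.1
-150 x 521.2..532.1 z 87.0
-140 x 520.5..532.0 z 87.0
rail 1066 med [ 533.5 -254.8   74.9] z [73.8 75.9] ctr [ 533.6 -256.5] size [ 9.9 41.2] ang 3.2
slider 2361 med [ 525.  -129.9   97.8] z [96.6 99. ] ctr [ 525.1 -130.2] size [25.3 14.9] ang 3.4
block 4368 med [ 523.9 -113.4   99.6] z [ 98.  100.9] ctr [ 524.4 -121.1] size [34.2 32.6] ang 4.0
bar 1663 med [ 527.4 -153.6   87.1] z [ 85.8 127.2] ctr [ 531.2 -182.6] size [29.7 86.1] ang 0.9
bar end max y -0.1399
```

```bash
python3 -m creep '[{"x":0.3,"y":0,"z":0,"spin":0},{"x":0.5,"y":0,"z":0,"spin":0},{"x":0.5,"y":0,"z":0,"spin":0},{"x":0.5,"y":0,"z":0,"spin":0},{"x":0.5,"y":0,"z":0,"spin":0}]'
```

```text
clock: 15.75
tcp_pos: [0.532, -0.1824, 0.1053]
tcp_rot: [3.141, 0.002, 1.641]
force: [1.4, -6.3, 5.0]
grip_width: 0.0278
grasp_force: 31.1
```

The TCP no longer advances, and the slider sits 16.3 mm from the block centre, so it is home. Releasing in small steps, going down with the grips.

```bash
python3 -m creep '[{"x":0,"y":0,"z":1.2,"spin":0},{"x":0,"y":0,"z":1.6,"spin":0},{"x":0,"y":0,"z":1.6,"spin":0},{"x":0,"y":0,"z":1.6,"spin":0},{"x":0,"y":0,"z":1.6,"spin":0}]' -0.25 30
python3 -m creep '[{"x":0,"y":0,"z":1.2,"spin":0},{"x":0,"y":0,"z":1.6,"spin":0},{"x":0,"y":0,"z":1.6,"spin":0},{"x":0,"y":0,"z":1.6,"spin":0},{"x":0,"y":0,"z":1.6,"spin":0}]' -0.15
python3 - <<'E'
from b import *
s=sense();p,d=snapshot('wrist');W=cloud('wrist',d,s)
bar(p,W,d>0,.08,.12)
E
```

```text
clock: 16.17
tcp_pos: [0.5319, -0.1824, 0.104]
tcp_rot: [3.141, 0.002, 1.641]
force: [-1.0, -6.9, 7.8]
grip_width: 0.032
grasp_force: 12.4
clock: 16.58
tcp_pos: [0.5318, -0.1825, 0.1026]
tcp_rot: [3.141, 0.002, 1.641]
force: [-1.6, -7.0, 9.4]
grip_width: 0.0365
grasp_force: 12.5
-221 x 526.8..537.6 z 87.2
-211 x 526.3..536.9 z 87.3
-201 x 529.4..533.1 z 87.4
-171 x 526.2..530.5 z 87.1
-161 x 522.0..533.1 z 87.0
-151 x 521.3..532.3 z 87.0
-141 x 520.8..531.7 z 86.9
```

```bash
python3 -m creep '[{"x":0,"y":0,"z":1,"spin":0},{"x":0,"y":0,"z":1.4,"spin":0},{"x":0,"y":0,"z":1.4,"spin":0},{"x":0,"y":0,"z":1.4,"spin":0},{"x":0,"y":0,"z":1.4,"spin":0}]' -0.05
python3 -m creep '[{"x":0,"y":0,"z":1,"spin":0},{"x":0,"y":0,"z":1.4,"spin":0},{"x":0,"y":0,"z":1.4,"spin":0},{"x":0,"y":0,"z":1.4,"spin":0},{"x":0,"y":0,"z":1.4,"spin":0}]' 0.05
python3 -m creep '[{"x":0,"y":0,"z":1,"spin":0},{"x":0,"y":0,"z":1.4,"spin":0},{"x":0,"y":0,"z":1.4,"spin":0},{"x":0,"y":0,"z":1.4,"spin":0},{"x":0,"y":0,"z":1.4,"spin":0}]' 0.15
python3 - <<'E'
from b import *
s=sense();p,d=snapshot('wrist');W=cloud('wrist',d,s)
bar(p,W,d>0,.08,.12)
E
```

```text
clock: 17.05
tcp_pos: [0.5317, -0.1825, 0.101]
tcp_rot: [3.141, 0.002, 1.641]
force: [-0.5, -8.0, 7.8]
grip_width: 0.04
grasp_force: 12.3
clock: 17.47
tcp_pos: [0.5317, -0.1824, 0.0993]
tcp_rot: [3.141, 0.002, 1.641]
force: [-1.7, -7.4, 5.6]
grip_width: 0.045
grasp_force: 11.7
clock: 17.88
tcp_pos: [0.5316, -0.1823, 0.0975]
tcp_rot: [-3.142, 0.002, 1.641]
force: [-0.8, -6.5, 6.7]
grip_width: 0.0493
grasp_force: 11.1
-222 x 527.5..537.9 z 87.6
-212 x 526.5..537.2 z 87.6
-202 x 528.0..535.9 z 87.6
-192 x 528.7..533.1 z 87.4
-182 x 526.3..532.3 z 87.2
-172 x 525.8..532.0 z 87.2
-162 x 522.6..533.6 z 87.1
-152 x 522.0..533.3 z 86.9
-142 x 521.4..532.7 z 86.9
```

```bash
python3 -m creep '[{"x":0,"y":0,"z":1,"spin":0},{"x":0,"y":0,"z":1.5,"spin":0},{"x":0,"y":0,"z":1.5,"spin":0},{"x":0,"y":0,"z":1.5,"spin":0},{"x":0,"y":0,"z":1.5,"spin":0}]' 0.25
python3 -m creep '[{"x":0,"y":0,"z":0.8,"spin":0},{"x":0,"y":0,"z":1,"spin":0},{"x":0,"y":0,"z":1,"spin":0},{"x":0,"y":0,"z":1,"spin":0},{"x":0,"y":0,"z":1,"spin":0}]' 0.35
python3 - <<'E'
from b import *
from m import meas
s=sense();p,d=snapshot('wrist');save('w6',p);W=cloud('wrist',d,s)
bar(p,W,d>0,.08,.12);meas(p,W,d>0)
E
```

```text
clock: 18.35
tcp_pos: [0.5316, -0.1818, 0.0957]
tcp_rot: [3.142, 0.001, 1.641]
force: [0.7, -7.5, 3.9]
grip_width: 0.0533
grasp_force: 9.7
clock: 18.77
tcp_pos: [0.5308, -0.1804, 0.094]
tcp_rot: [-3.14, -0.001, 1.641]
force: [-0.6, 0.4, 0.3]
grip_width: 0.0578
grasp_force: 0.2
-174 x 525.3..532.3 z 88.8
-164 x 522.5..532.8 z 88.5
-154 x 521.6..532.7 z 88.1
-144 x 521.0..532.0 z 87.7
rail 640 med [ 533.4 -250.8   74.9] z [73.9 75.9] ctr [ 533.1 -251.8] size [ 9.9 23.6] ang 4.2
slider 2701 med [ 525.2 -129.8   97.8] z [96.6 98.9] ctr [ 525.1 -130.3] size [25.2 15. ] ang 4.2
block 5066 med [ 523.9 -113.3   99.6] z [ 97.9 100.9] ctr [ 524.3 -120.7] size [34.3 32.2] ang 3.9
bar 2215 med [ 527.6 -156.7   88.3] z [ 86.9 116.3] ctr [ 529.4 -165.4] size [59.9 50.6] ang 3.7
bar end max y -0.1405
```

View pics/w6.png

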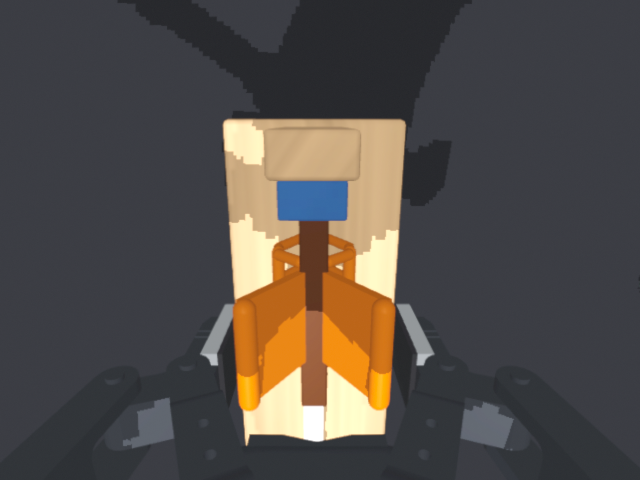

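The clip now grips the rail: grips parted at (247,350) and (382,350), bar end against the slider at (313,220). The bar is pitched up about 2° at the rear, though. I'll release fully, back off and measure.

```bash
python3 -m creep '[{"x":0,"y":0,"z":0,"spin":0},{"x":0,"y":0,"z":0,"spin":0},{"x":0,"y":0,"z":0,"spin":0},{"x":0,"y":0,"z":0,"spin":0},{"x":0,"y":0,"z":0,"spin":0}]' 0.9
python3 -m creep '[{"x":0,"y":0,"z":-10,"spin":0},{"x":0,"y":0,"z":-30,"spin":0},{"x":0,"y":0,"z":-55,"spin":0},{"x":0,"y":0,"z":-80,"spin":0},{"x":0,"y":0,"z":-90,"spin":0}]'
python3 -m creep '[{"x":-15,"y":0,"z":0,"spin":0},{"x":-30,"y":0,"z":0,"spin":0},{"x":-38,"y":0,"z":0,"spin":0},{"x":-38,"y":0,"z":0,"spin":0},{"x":-38,"y":0,"z":0,"spin":0}]' -1
python3 - <<'E'
from b import *
from m import meas
s=sense();p,d=snapshot('wrist');save('w7',p);W=cloud('wrist',d,s);print(s['tcp_pos'],s['force'])
bar(p,W,d>0,.08,.12);meas(p,W,d>0)
E
```

```text
clock: 19.23
tcp_pos: [0.5317, -0.1813, 0.095]
tcp_rot: [3.141, 0.0, 1.641]
force: [-0.2, -0.0, 0.3]
grip_width: 0.0808
grasp_force: 0.0
clock: 19.65
tcp_pos: [0.5338, -0.1821, 0.1897]
tcp_rot: [3.136, 0.003, 1.641]
force: [0.5, -0.1, 0.2]
grip_width: 0.0811
grasp_force: 0.0
clock: 20.07
tcp_pos: [0.5331, -0.2197, 0.1829]
tcp_rot: [-3.139, -0.002, 1.639]
force: [-0.0, -0.0, -0.5]
grip_width: 0.0206
grasp_force: 0.0
[ 0.5331207  -0.21967545  0.18294671] [-0.04434393 -0.00207863 -0.49564507]
-195 x 525.7..533.2 z 89.6
-185 x 525.2..532.9 z 89.3
-175 x 524.6..532.2 z 89.0
-165 x 522.4..531.8 z 88.6
-155 x 521.5..532.6 z 88.2
-145 x 521.0..531.8 z 87.9
-135 x 520.7..531.2 z 87.6
rail 1815 med [ 535.4 -283.7   74.9] z [73.8 76.1] ctr [ 535.5 -289.1] size [  9.5 112.7] ang 4.1
slider 1259 med [ 525.2 -130.2   97.8] z [96.4 99.2] ctr [ 525.2 -130.2] size [25.1 14.4] ang 3.9
block 2196 med [ 523.8 -113.9   99.6] z [ 97.7 101. ] ctr [ 524.6 -121.1] size [33.6 32.6] ang 4.0
bar 1505 med [ 527.6 -160.5   88.5] z [86.9 90.2] ctr [ 528.6 -179.4] size [12.2 82.4] ang 3.7
bar end max y -0.1382
```

View pics/w7.png

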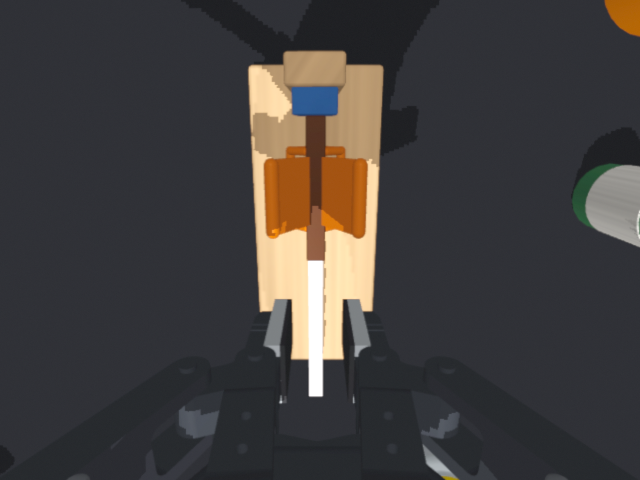

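Slider home, bar end touching, clip centre at about 77.2 mm with the rear high, which is marginal. I'll press the rear end of the bar down gently with shut fingertips.

```bash
python3 -m creep '[{"x":-5,"y":-1.5,"z":10,"spin":0},{"x":-5,"y":-1.5,"z":30,"spin":0},{"x":-5,"y":-1.5,"z":50,"spin":0},{"x":-5,"y":-1.5,"z":65,"spin":0},{"x":-5,"y":-1.5,"z":75,"spin":0}]' -1
python3 -m creep '[{"x":0,"y":0,"z":4,"spin":0},{"x":0,"y":0,"z":8,"spin":0},{"x":0,"y":0,"z":11,"spin":0},{"x":0,"y":0,"z":12,"spin":0},{"x":0,"y":0,"z":12,"spin":0}]'
python3 -c "
from h import *
to(.5315,-.2245,.0906,94)"
```

```text
clock: 20.53
tcp_pos: [0.5312, -0.2233, 0.1066]
tcp_rot: [-3.138, -0.002, 1.641]
force: [-0.2, 0.6, -0.6]
grip_width: 0.0002
grasp_force: 0.0
clock: 20.95
tcp_pos: [0.5336, -0.2244, 0.0984]
tcp_rot: [3.141, 0.0, 1.641]
force: [-0.3, 0.1, 0.6]
grip_width: -0.0
grasp_force: 0.0
t 20.95 tcp [ 0.5336 -0.2244  0.0984] yaw 94.01 q [-0.44  0.2   1.94  0.    1.   -0.51]
shift mm [ 0.1 -2.1  7.8] spin 0.0002
```

```bash
python3 -m creep '[{"x":0,"y":-2,"z":2,"spin":0},{"x":0,"y":-2,"z":4,"spin":0},{"x":0,"y":-2,"z":5,"spin":0},{"x":0,"y":-2,"z":6,"spin":0},{"x":0,"y":-2,"z":6.5,"spin":0}]'
python3 -m creep '[{"x":0,"y":0,"z":0.5,"spin":0},{"x":0,"y":0,"z":1,"spin":0},{"x":0,"y":0,"z":1.5,"spin":0},{"x":0,"y":0,"z":1.5,"spin":0},{"x":0,"y":0,"z":1.5,"spin":0}]'
python3 -m creep '[{"x":0,"y":0,"z":0.5,"spin":0},{"x":0,"y":0,"z":1,"spin":0},{"x":0,"y":0,"z":1,"spin":0},{"x":0,"y":0,"z":1,"spin":0},{"x":0,"y":0,"z":1,"spin":0}]'
```

```text
clock: 21.37
tcp_pos: [0.5311, -0.2244, 0.0913]
tcp_rot: [3.142, 0.0, 1.641]
force: [-0.6, 0.3, -0.5]
grip_width: 0.0002
grasp_force: 0.0
clock: 21.78
tcp_pos: [0.5314, -0.2247, 0.0902]
tcp_rot: [3.141, 0.001, 1.641]
force: [0.0, -1.0, 1.6]
grip_width: 0.0002
grasp_force: 0.9
clock: 22.2
tcp_pos: [0.5312, -0.2245, 0.0889]
tcp_rot: [3.141, 0.0, 1.641]
force: [0.9, -2.1, 1.8]
grip_width: 0.0001
grasp_force: 1.2
```

```bash
python3 -m creep '[{"x":0,"y":0,"z":0.5,"spin":0},{"x":0,"y":0,"z":1,"spin":0},{"x":0,"y":0,"z":1.2,"spin":0},{"x":0,"y":0,"z":1.2,"spin":0},{"x":0,"y":0,"z":1.2,"spin":0}]'
python3 -m creep '[{"x":0,"y":0,"z":0.4,"spin":0},{"x":0,"y":0,"z":0.8,"spin":0},{"x":0,"y":0,"z":0.8,"spin":0},{"x":0,"y":0,"z":0.8,"spin":0},{"x":0,"y":0,"z":0.8,"spin":0}]'
python3 - <<'E'
from b import *
s=sense();p,d=snapshot('wrist');W=cloud('wrist',d,s);print(s['tcp_pos'],s['force'])
bar(p,W,d>0,.08,.12)
E
```

```text
clock: 22.62
tcp_pos: [0.5313, -0.2247, 0.0879]
tcp_rot: [3.141, 0.001, 1.641]
force: [0.4, -4.6, 4.5]
grip_width: -0.0001
grasp_force: 1.9
clock: 23.03
tcp_pos: [0.5313, -0.2244, 0.0872]
tcp_rot: [3.141, 0.0, 1.641]
force: [0.3, -2.1, 5.5]
grip_width: -0.0002
grasp_force: 2.7
[ 0.53130303 -0.22444634  0.08717767] [ 0.32392853 -2.11228627  5.51230367]
-210 x 526.0..536.5 z 87.3
-200 x 527.3..533.9 z 87.6
-190 x 526.6..533.0 z 87.9
-180 x 526.0..532.6 z 88.2
-170 x 525.3..531.8 z 88.5
-160 x 522.3..533.1 z 88.8
-150 x 521.7..532.5 z 89.1
-140 x 521.0..532.1 z 89.4
```

The bar pivoted about the teeth, and its centre came down to about 76.1 mm. Backing off to check where it rests.

```bash
python3 -m creep '[{"x":0,"y":0,"z":-5,"spin":0},{"x":0,"y":0,"z":-25,"spin":0},{"x":0,"y":0,"z":-50,"spin":0},{"x":0,"y":0,"z":-80,"spin":0},{"x":0,"y":0,"z":-95,"spin":0}]'
python3 -m creep '[{"x":0,"y":0,"z":0,"spin":0},{"x":0,"y":0,"z":0,"spin":0},{"x":0,"y":0,"z":0,"spin":0},{"x":0,"y":0,"z":0,"spin":0},{"x":0,"y":0,"z":0,"spin":0}]'
python3 - <<'E'
from b import *
from m import meas
s=sense();p,d=snapshot('wrist');save('w8',p);W=cloud('wrist',d,s);print(s['tcp_pos'],s['force'])
bar(p,W,d>0,.08,.12);meas(p,W,d>0)
E
```

```text
clock: 23.5
tcp_pos: [0.5315, -0.2237, 0.1841]
tcp_rot: [3.14, -0.001, 1.641]
force: [-0.0, -0.3, -0.1]
grip_width: -0.0001
grasp_force: 0.0
clock: 23.92
tcp_pos: [0.5298, -0.2236, 0.1797]
tcp_rot: [-3.138, -0.002, 1.641]
force: [-0.6, -0.9, -0.8]
grip_width: -0.0002
grasp_force: 0.0
[ 0.52981673 -0.22362401  0.17969393] [-0.56124514 -0.90816882 -0.82750591]
-202 x 527.0..535.7 z 87.6
-192 x 526.3..533.4 z 87.9
-182 x 525.6..532.6 z 88.2
-172 x 524.9..531.9 z 88.5
-162 x 522.2..533.0 z 88.8
-152 x 521.7..532.5 z 89.0
-142 x 521.3..531.8 z 89.2
rail 638 med [ 532.9 -247.2   74.8] z [73.6 76.1] ctr [ 529.9 -201. ] size [  9.8 126.4] ang 3.8
slider 1339 med [ 525.2 -130.2   97.8] z [96.4 99.1] ctr [ 525.1 -130.4] size [25.2 15.1] ang 3.8
block 2316 med [ 524.2 -113.8   99.6] z [ 97.6 101. ] ctr [ 524.7 -121.3] size [33.8 33.6] ang 4.4
bar 1680 med [ 528.5 -164.1   88.6] z [86.9 90.1] ctr [ 528.4 -173.2] size [11.5 68. ] ang 3.6
bar end max y -0.1393
```

Clip underside at about 76.1 mm (window 72 to 77.5), tilt 0.03 rad, lateral offset about 0.5 mm. The slider is home, the bar end meets its face, and the robot is clear. Handing in.

```bash
python3 -c "
from bench import *
print(finish_job())"
```

```text
the job is handed in; nothing more can be done
None
```

The job is handed in, result not reported: by my last measurement the clip grips the rail on its own, underside about 1 mm above the rail top with a 0.03 rad tilt (both within limits), bar end at the slider to within about 1 mm, slider home against the end block, robot clear.

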